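Start the resin curing lamp

ROBOT

A 7-joint arm with a two-finger parallel gripper is mounted at the origin on the work surface. World frame = base frame: x ahead of the robot, y to its left, z up, the work surface at z = 0. Lengths are in m, angles in rad, forces in N, time in s.
With the tool pointing down it reaches from about 0.425 to 0.925 m from the base axis. Payload 6.8 kg.
Tool frame: the origin (TCP) lies at the very end of the fingers, on their centre line; the grasp point (between the pads) lies bot.hold_point_z behind it (bot.hold_point_z is the distance from the TCP to the grasp point, in m); x points along the fingers, z is the direction in which the jaws open and shut, and the axes are right-handed (so a half turn about x gives the same grasp; the last joint's range is limited). The gripper opens to 85 mm and grips with 20 to 120 N. Pads are 22 mm wide; open, the fingers measure 114 mm over their backs; the gripper's body (76 mm by 85 mm) begins 54 mm behind the grasp point. The pads swing forward as they close: fully open they stand 13 mm farther back than shut.
Start: joints at [-1.309, 0.477, 0.022, 1.555, -0.011, 1.109, -0.083], TCP at [0.244, 0.629, 0.231] pointing down, gripper open.
Joint ranges: [-2.96, 2.96], [-0.34, 2.1], [-1.41, 1.46], [0.24, 2.44], [-1.37, 4.51], [0.17, 1.92], [-2.96, 2.96]. Speed limits (rad/s): [2.39, 2.39, 3.14, 3.14, 3.14, 3.14, 3.14].

INTERFACE

Orientations are given as a unit quaternion [w, x, y, z].
In Python, from station import bot gives the robot as it stands.
- The arm moves only by the tool drive_tool, never from a script. Its arguments are lists of equal length, an entry for each row: "slide": the shift along the world's x, y, z in mm, a list of three; "turn": the turn, a rotation vector about the world's x, y, z in rad, a list of three; "gripper": the opening, from 0 (shut) to 1 (fully open). A call has 1 to 10 rows; each row is the pose to reach, as a shift and turn from the pose measured when the call began; what a row does not reach only later rows make up. A row lasts 1/10 s, in which the tool goes at most 50 mm and 8.59 degrees, less where a joint would pass 70% of its speed; a pose out of reach is approached as far as the arm can. A call with a gripper value outside its range is refused whole. The fingers move at their own pace and stop on an object; "squeeze" is the grip in N (left out, the last holds). Time passes only in rows, so rows that repeat a pose let the fingers close. It gives the time, the measured TCP pose, the force and the opening at its end, in the units of the state.
- bot.get_obs(): the state, without advancing time (a new reading comes with each control period).
- bot.read_camera(name): name is "scene" or "top"; returns a dict with "color" (400x640x3 uint8, red, green, blue), "fovy" (degrees; the focal length in pixels is half the picture's height over the tangent of half this angle, whatever the lens; pixels are square), "cx", "cy" (the principal point, pixels), "R" (3x3) and "t" (3): a world point X has camera coordinates R X + t. Camera axes: x right, y down, z forward; pixel columns grow to the right and rows downward; lengths in m; the calibration is good to about 2 mm. A picture is of the moment at which its call begins. There is no depth.
- bot.hand_in(): hands the job in, once; it reports no verdict.
The state is a dict: "t": time; "q": joint angles; "joint_vel": joint speeds; "joint_torque": joint torques, N m; "eef_pos": TCP position; "tool_rot": TCP orientation; "contact_force": force on the tool from outside, world axes, zero at the start; "torque": the same for the moment, N m; "gripper_width": opening from 0.0 (shut) to 1.0 (fully open).
Only numpy, scipy, OpenCV 4.12 (cv2) and the standard library are available. Lean on these libraries where they do the work, as an engineer would, in place of code of your own. Each camera call takes 0.05 s, during which the arm holds its last target.

TASK

Turn the curing lamp's timer dial so that its white pointer stands at the long mark, then take the stylus from its wooden stand and press the small recessed start button fully down with the stylus's tip and let it come up again. Put the stylus back in its stand, upright and fully home, leaving the dial at the mark. Leave the jars, the dye bottle, the brush, the mould and the scraper where they are.

Things in the scene. Friction and masses are not known exactly. Their poses are not given: they have to be found in the camera images.
- lamp: White curing lamp, fixed, 160 (x) x 220 (y) mm; origin at the centre of its underside, z up. Its -y half is the control panel, a flat top 50 mm high, with the dial's axis at (+35, -45) mm and the start button's well at (-45, -45) mm. Its +y half (y over +10 mm) is a hood 108 mm high, open towards -x. Black scale marks 30 degrees apart lie around the dial; the mark to set is long and thick (13 mm).
- dial (a joint): Timer dial angle (rad), growing clockwise seen from above, range 0 to 5.76. At 0 the white pointer line points along the lamp's -x; the long mark is at 2.618 (150 degrees clockwise from the lamp's -x, so a little to the +y side of its +x). Stiff enough to stay where it is left.
- dial_grip (a point): Point on the dial's axis, 22 mm above the panel (72 mm above the bench), at the height to grip. The dial is black: a skirt 44 mm across and 9 mm high with a grip bar on top, 42 mm long, 12 mm wide, from 8 to 29 mm above the panel. The point's x axis lies along the bar; the white pointer line is on the end towards its -x.
- start (a joint): How far the start button is pressed (m): 0 up, 0.005 fully down; a spring returns it. Fully down takes about 5 N.
- start_well (a point): Centre of the mouth of the start button's round well, level with the panel top (50 mm above the bench). The well is 17 mm across, too small for a finger.
- start_top (a point): Centre of the start button's top: a dark steel button 12 mm across at the bottom of the well, 8 mm below the panel top when up.
- stylus: Aluminium stylus, round, 124 mm long, standing tip down in its stand. Origin at the centre of the tip, z up along it. From the tip: rod 6 mm across for 22 mm, cone, shank 10 mm across up to 58 mm, collar 26 mm across from 58 to 64 mm, handle 16 mm across from 64 to 124 mm. 50 g.
- stylus_tip (a point): The end of the stylus's tip (same as its origin).
- stylus_grip (a point): Middle of the stylus's handle, 94 mm above its tip.
- stand_hole (a point): Centre of the mouth of the hole in the stylus stand, 70 mm above the bench. The stand is a plain wooden block, 70 x 70 x 70 mm, fixed; the hole is 16 mm across and 64 mm deep. When the stylus is home, its collar rests flat on the top of the block and its tip is 58 mm below the mouth.
- jar_a: Small closed jar, 42 mm across, 36 mm high; a bystander. Origin at its underside.
- jar_b: Small closed jar, 42 mm across, 30 mm high; a bystander. Origin at its underside.
- jar_c: Small closed jar, 38 mm across, 36 mm high; a bystander. Origin at its underside.
- dye: Small dye bottle, 26 mm across, 65 mm high; a bystander. Origin at its underside.
- brush_a: Paint brush lying flat, 162 mm long, 10 mm wide; a bystander. Origin near its middle, underneath.
- mould: Dark red mould tray with pockets, 260 x 170 x 30 mm; a bystander. Origin at its underside.
- scraper: White plastic scraper lying flat, 100 x 85 mm; a bystander. Origin at its underside.
There are look-alikes about, which are no part of the job. There is more than one size of the part that bears stand_hole; the job needs the smallest.

How it is judged:
By the outcome, as a careful person would: the job done as asked, in the order asked, and still so for the second after the job is handed in, with the robot touching nothing.
It also fails if it takes over 64 s, if anything falls off the work surface, if the arm or the gripper's body presses on something with over 40 N, if the wrist force passes 120 N, or if a joint passes its speed limit or range.

## Working session

There is one attempt and no reset: what is moved stays moved. The work goes in short steps, Python scripts to look and compute and a tool call to move; the robot and the scene stay as the last step left them, time stands still between calls to the robot, and variables do not carry over. Pictures are saved under pics/ and viewed, and the job is handed in when it is done.

Besides the shell and the picture viewer there is one more tool, called after ">>>" in YAML: its name, and indented under it one key for each argument. drive_tool: Moves the arm, as the interface text tells. Its arguments: {"type":"object","properties":{"slide":{"type":"array"},"turn":{"type":"array"},"gripper":{"type":"array"},"squeeze":{"type":"number"}},"required":["slide","turn","gripper"]}

```bash
ls; mkdir -p pics
python3 - <<'E'
from station import bot
import cv2,numpy as np
o=bot.get_obs()
print({k:np.round(v,3) for k,v in o.items()}, bot.hold_point_z)
for n in("scene","top"):
    c=bot.read_camera(n); cv2.imwrite(f"pics/{n}0.png",c["color"][:,:,::-1])
    print(n,c["fovy"],c["cx"],c["cy"],np.round(c["R"],3).tolist(),np.round(c["t"],3), -c["R"].T@c["t"])
E
```

```text
pics
{'t': np.float64(0.0), 'q': array([-1.309,  0.478,  0.022,  1.556, -0.011,  1.109, -0.083]), 'joint_vel': array([ 0.001,  0.001,  0.   , -0.002, -0.   , -0.001, -0.001]), 'joint_torque': array([ 0.0000e+00, -5.9645e+01,  1.6080e+00, -2.8121e+01,  1.2000e-02,
        1.0000e-02,  0.0000e+00]), 'eef_pos': array([0.244, 0.629, 0.23 ]), 'tool_rot': array([ 0.583, -0.4  ,  0.584,  0.399]), 'contact_force': array([-0.377,  0.146, -0.382]), 'torque': array([-0.011,  0.027, -0.044]), 'gripper_width': np.float64(1.002)} 0.0187
scene 46.48975925592508 327.40442154860403 196.72460440060271 [[0.787, 0.617, 0.01], [0.427, -0.532, -0.731], [-0.446, 0.58, -0.682]] [-0.471 -0.174  1.694] [ 1.20000837 -0.78345491  1.03361256]
top 42.31124750884024 327.3808051217929 193.2951554147423 [[0.022, -1.0, 0.008], [-0.998, -0.023, -0.059], [0.059, -0.006, -0.998]] [-0.015  0.545  1.605] [0.44911242 0.00781264 1.63386239]
```

```bash
ls -la pics
```

```text
total 800
drwxr-xr-x 2 agent agent   4096 Dec  6 05:15 .
drwxr-xr-x 3 agent agent   4096 Dec  6 05:15 ..
-rw-r--r-- 1 agent agent 449965 Dec  6 05:15 scene0.png
-rw-r--r-- 1 agent agent 358052 Dec  6 05:15 top0.png
```

View pics/scene0.png

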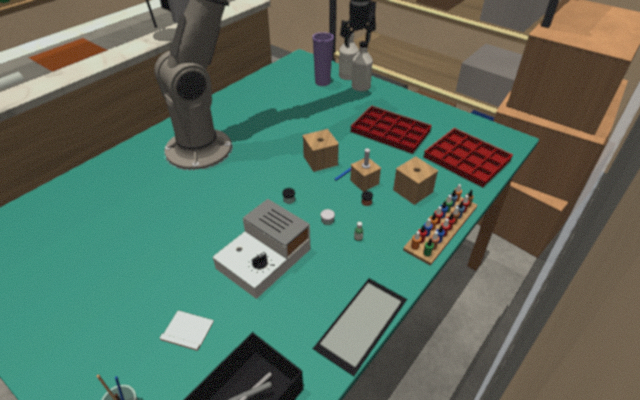

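View pics/top0.png

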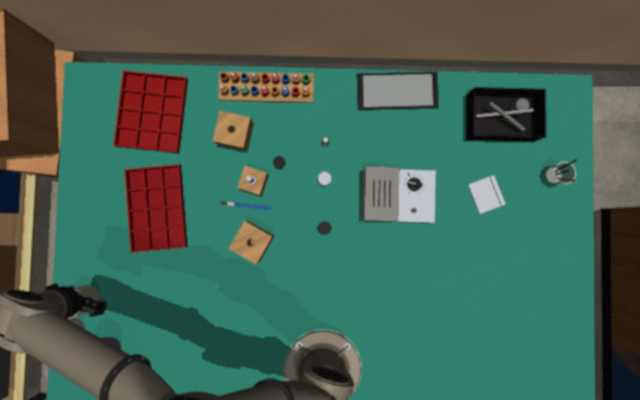

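The small stand with the stylus is at top (252,180). The lamp is at top (400,194), with the dial at (414,184) and the well at (414,210). I'll zoom in on both.

```bash
cat > h.py <<'E'
from station import bot
import cv2,numpy as np
def cam(n): return bot.read_camera(n)
def f(c): return 200/np.tan(np.radians(c["fovy"])/2)
def ray(c,u,v):
    d=np.array([(u-c["cx"])/f(c),(v-c["cy"])/f(c),1.]);return -c["R"].T@c["t"],c["R"].T@d
def plane(c,u,v,z):
    o,d=ray(c,u,v);return o+d*(z-o[2])/d[2]
def proj(c,X):
    p=c["R"]@np.array(X)+c["t"];return np.array([c["cx"]+f(c)*p[0]/p[2],c["cy"]+f(c)*p[1]/p[2]])
def crop(c,x,y,w,h,s,name):
    im=c["color"][y:y+h,x:x+w,::-1]
    cv2.imwrite("pics/"+name,cv2.resize(im,None,fx=s,fy=s,interpolation=cv2.INTER_CUBIC))
E
python3 - <<'E'
from h import *
t=cam("top");s=cam("scene")
crop(t,355,160,90,70,8,"t_lamp.png")
crop(t,225,155,60,50,10,"t_stand.png")
crop(s,205,190,115,110,5,"s_lamp.png")
crop(s,330,130,80,70,8,"s_stand.png")
E
```

```text
(no output)
```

View pics/t_lamp.png

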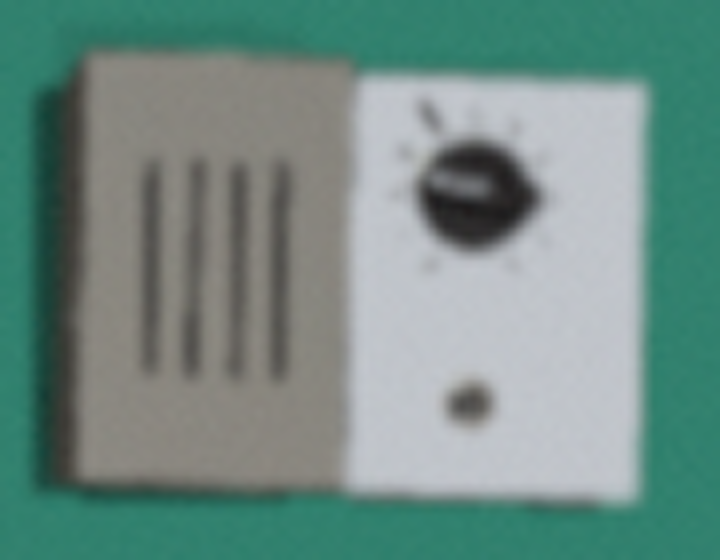

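View pics/t_stand.png

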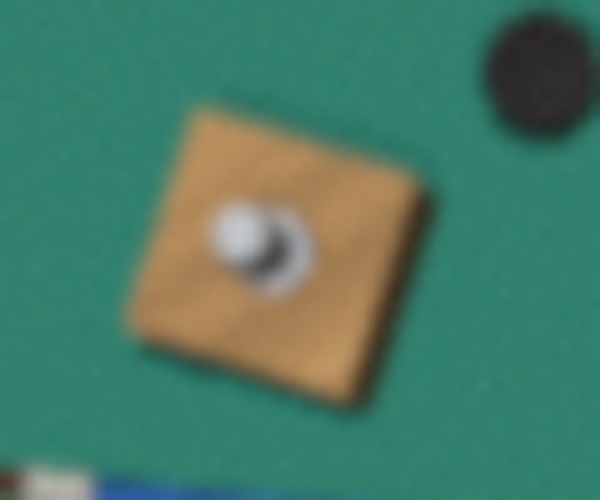

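View pics/s_lamp.png

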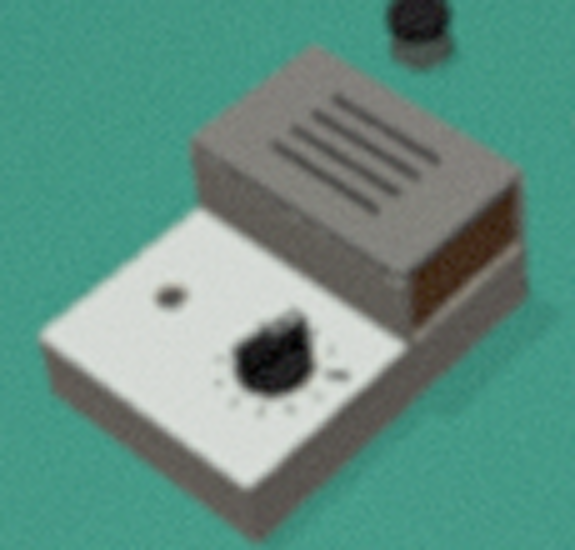

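View pics/s_stand.png

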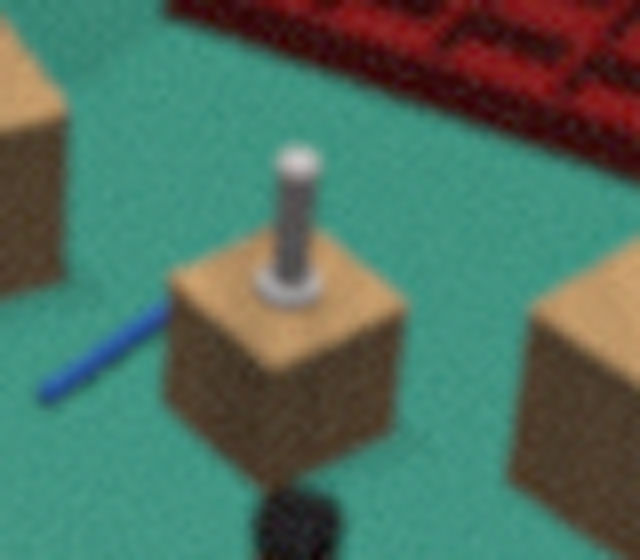

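Run:
```python
from h import *
C={n:cam(n) for n in("top","scene")}
def big(m,near):
    n,l,st,ce=cv2.connectedComponentsWithStats(m.astype(np.uint8)*255)
    k=min([i for i in range(1,n) if st[i,4]>3],key=lambda i:np.hypot(*(ce[i]-near)));return (l==k),st[k],ce[k]
for n,c in C.items():
    h=cv2.cvtColor(c["color"],cv2.COLOR_RGB2HSV); S,V=h[...,1].astype(int),h[...,2].astype(int)
    near={"top":(416,196),"scene":(252,262)}[n]
    m,st,ce=big((S<40)&(V>165),near); print(n,"panel",st,ce)
    cn=max(cv2.findContours(m.astype(np.uint8),0,1)[0],key=cv2.contourArea)
    hull=cv2.convexHull(cn); q=cv2.approxPolyDP(hull,6,True)[:,0]
    r=cv2.minAreaRect(hull)
    print(q.tolist(),r)
    for p in q: print("  corner",p,np.round(plane(c,p[0],p[1],.05)[:2],4))
    # stylus
    b={"top":(248.8,178.5),"scene":(367,150)}[n]
    m,st,ce=big((S<45)&(V>150),b); print("stylus",st,ce)
    print("  at .136",np.round(plane(c,*b,.136)[:2],4))
```

```text
top panel [ 398  170   38   52 1634] [416.90758874 196.68359853]
[[434, 171], [434, 220], [399, 220], [400, 170]] ((416.4794006347656, 195.4676513671875), (36.076942443847656, 51.45643997192383), 1.2188751697540283)
  corner [434 171] [ 0.6191 -0.3295]
  corner [434 220] [ 0.4682 -0.331 ]
  corner [399 220] [ 0.4658 -0.2236]
  corner [400 170] [ 0.6197 -0.2246]
stylus [247 176   9   8  36] [250.83333333 178.58333333]
  at .136 [0.5756 0.2273]
scene panel [ 213  232   73   55 1814] [247.99283352 258.61135612]
[[244, 232], [285, 259], [255, 286], [213, 257]] ((249.04771423339844, 257.93499755859375), (59.243892669677734, 41.66426467895508), 36.25383377075195)
  corner [244 232] [ 0.4626 -0.2131]
  corner [285 259] [ 0.6202 -0.2138]
  corner [255 286] [ 0.6196 -0.3279]
  corner [213 257] [ 0.4632 -0.3302]
stylus [365 149   5   3  12] [366.83333333 149.91666667]
  at .136 [0.5774 0.2287]
```

```bash
cat > meas.py <<'E'
from h import *
def blob(c,m,u,v,r=14):
    M=np.zeros(m.shape,bool);M[v-r:v+r+1,u-r:u+r+1]=1
    n,l,st,ce=cv2.connectedComponentsWithStats((m&M).astype(np.uint8))
    k=1+np.argmax(st[1:,4]);return l==k,st[k],ce[k]
E
python3 - <<'E'
from meas import *
for n,(d,w,lp) in {"top":((414,184),(413,210),0),"scene":((259,262),(238,249),0)}.items():
    c=cam(n);V=c["color"].max(2).astype(int)
    m,st,ce=blob(c,V<110,*d); print(n,"dial",st,ce,plane(c,*ce,.06)[:2])
    # well: darkness-weighted centroid
    y,x=np.mgrid[w[1]-4:w[1]+5,w[0]-5:w[0]+6]; W=np.clip(185-V[y,x],0,None); p=((x*W).sum()/W.sum(),(y*W).sum()/W.sum()); print("well",p,plane(c,*p,.048)[:2])
    # lamp predicted points
    for a in((.577,-.265,.059),(.497,-.265,.05)): print(" pred",proj(c,a))
    g=c["color"].max(2)
    if n=="top": 
        print(g[172:196,402:428])
E
```

```text
top dial [407 178  15  13 139] [414.11510791 183.97841727] [ 0.57673305 -0.26688314]
well (np.float64(413.2643912379012), np.float64(210.02037697401937)) [ 0.49742168 -0.26734463]
 pred [413.44428935 183.90260726]
 pred [412.6127264  210.12339147]
[[203 201 204 203 195 181 173 191 201 202 204 199 200 201 202 201 202 202
  202 202 202 202 202 202 202 201]
 [202 203 200 201 190 164 145 173 196 202 202 197 192 196 202 201 202 200
  200 203 202 203 203 202 202 202]
 [204 204 204 204 195 170 137 153 185 201 201 192 186 195 201 202 197 195
  198 202 202 201 203 201 203 202]
 [203 203 202 202 202 185 154 146 173 196 197 191 186 193 202 200 191 185
  195 203 201 202 202 203 204 201]
 [202 201 201 201 200 197 179 162 170 183 184 177 173 177 186 193 188 183
  193 201 201 203 201 201 202 201]
 [202 201 198 195 197 201 194 180 164 160 144 128 128 134 152 166 176 186
  197 201 201 202 202 202 201 203]
 [201 200 190 179 184 193 187 160 131 107  90  77  72  80  95 116 144 174
  196 198 198 198 202 201 202 202]
 [204 200 190 174 177 182 164 120  83  60  51  46  44  48  52  61  99 141
  174 190 190 1
[... 1315 characters left out ...]
201 201 201]
 [201 203 202 201 201 194 185 186 195 196 189 185 185 187 192 193 190 189
  198 202 200 201 202 202 201 201]
 [203 201 203 201 200 192 181 186 197 200 204 201 203 201 201 198 192 188
  197 201 203 204 201 202 202 202]
 [202 203 203 201 199 197 193 195 200 202 203 202 202 202 201 203 199 197
  201 202 204 201 202 203 202 202]
 [201 200 204 202 202 204 202 201 202 202 202 202 203 202 202 201 204 202
  203 202 201 202 202 201 202 201]]
scene dial [252 254  16  15 174] [259.60344828 261.54597701] [ 0.57914834 -0.2682054 ]
well (np.float64(238.68872727272728), np.float64(248.98618181818182)) [ 0.49541961 -0.26593271]
 pred [259.89817061 260.65491238]
 pred [239.24984086 248.58304908]
```

```bash
cat >> meas.py <<'E'
from scipy.spatial.transform import Rotation as Ro
def tool():
    o=bot.get_obs();q=o["tool_rot"];M=Ro.from_quat(np.r_[q[1:],q[0]]).as_matrix()
    print("t",round(float(o["t"]),2),"tcp",np.round(o["eef_pos"]*1000,1),"jaw",np.round(M[:,2],3),"yaw",round(np.degrees(np.arctan2(M[1,2],M[0,2])),2),"fwd",np.round(M[:,0],4),"F",np.round(o["contact_force"],1),"w",round(float(o["gripper_width"]),3),"q",np.round(o["q"],2))
    return o,M
E
python3 - <<'E'
from meas import *
tool()
for n,(u,v,) in {"top":(412,182),"scene":(260,256)}.items():
    c=cam(n);V=c["color"].max(2).astype(int)
    print(n);
    if n=="scene": print(V[248:272,248:274])
    y,x=np.mgrid[180:186,408:417]
    if n=="top":
        W=np.clip(V[y,x]-75,0,None); W=W*(x>408)
        P=[plane(c,a,b,.079)[:2] for a,b in zip(x.ravel(),y.ravel())];P=np.array(P);w=W.ravel()
        mu=(P*w[:,None]).sum(0)/w.sum();D=P-mu;e,v=np.linalg.eigh((D*w[:,None]).T@D/w.sum());print(mu,e,v[:,1],np.degrees(np.arctan2(v[0,1],v[1,1])))
E
```

```text
t 0.4 tcp [243.9 629.3 231.1] jaw [ 0.361  0.932 -0.   ] yaw 68.81 fwd [-1.e-04 -3.e-04 -1.e+00] F [-1.1 -0.3 -0.1] w 0.998 q [-1.31  0.48  0.02  1.56 -0.01  1.11 -0.08]
top
[ 0.58018211 -0.25555545] [4.39018663e-06 3.81235539e-05] [0.23959187 0.9708737 ] 13.862453263201134
scene
[[217 218 217 219 218 216 217 217 216 215 217 216 216 217 217 217 219 219
  219 216 206 191 156 124 103  97]
 [216 215 217 216 216 216 219 217 219 219 217 216 218 218 217 219 217 220
  218 218 218 212 193 173 142 115]
 [219 217 219 217 216 217 220 217 218 217 216 218 216 217 218 213 216 219
  218 218 219 218 219 208 188 162]
 [217 215 217 217 217 219 218 216 219 217 219 219 219 214 205 193 192 207
  218 218 218 217 218 217 212 198]
 [216 216 217 219 219 216 217 216 218 218 219 218 207 196 177 159 156 183
  208 219 218 218 218 217 219 214]
 [218 217 216 217 217 216 218 219 216 209 208 200 176 154 144 143 130 135
  176 207 219 220 217 218 216 216]
 [216 216 217 216 217 218 221 215 197 175 173 162 130 115 124 120  97  94
  146 202 218 218 218 217 216 217]
 [217 217 217 218 218 218 220 205 178 142 125 125 117  9
[... 1097 characters left out ...]
23  34  59
  105 166 204 207 179 157 146 143]
 [190 197 214 203 165 102  49  25  32  31  32  39  32  26  33  36  60  99
  151 194 218 217 208 200 194 196]
 [199 207 217 215 190 147  95  64  41  44  37  38  31  42  52  78 114 155
  186 208 213 217 215 219 220 218]
 [214 214 219 220 208 189 158 130 112  86  68  64  80  96 117 146 178 198
  206 199 203 214 216 219 220 220]
 [217 219 215 205 201 206 203 193 182 153 135 135 140 163 178 190 213 220
  218 203 198 207 216 219 219 209]
 [218 217 205 188 196 214 218 217 208 192 190 189 197 201 203 203 219 219
  217 214 211 208 219 217 208 177]
 [218 217 212 201 206 215 218 219 199 189 203 218 220 212 189 190 206 217
  218 217 220 218 220 204 169 135]]
```

>>> drive_tool:
  slide:
    - [24, -43, 0]
    - [48, -86, 0]
    - [72, -129, 0]
    - [95, -172, 0]
    - [119, -215, 0]
    - [142, -258, 0]
    - [166, -301, 0]
    - [190, -344, 0]
    - [213, -387, 0]
    - [236, -429, 0]
  turn:
    - [0, 0, -0.07]
    - [0, 0, -0.14]
    - [0, 0, -0.21]
    - [0, 0, -0.28]
    - [0, 0, -0.35]
    - [0, 0, -0.42]
    - [0, 0, -0.49]
    - [0, 0, -0.56]
    - [0, 0, -0.63]
    - [0, 0, -0.7]
  gripper: [1, 1, 1, 1, 1, 1, 1, 1, 1, 1]

```text
t: 1.5
eef_pos: [0.4807, 0.1985, 0.2317]
tool_rot: [0.686, -0.174, 0.685, 0.174]
contact_force: [0.3, 0.4, -0.3]
gripper_width: 1.001
```

```bash
python3 -c "
from meas import *
tool()"
```

```text
t 1.5 tcp [480.7 198.5 231.7] jaw [0.878 0.478 0.001] yaw 28.54 fwd [ 7.e-04  7.e-04 -1.e+00] F [ 0.3  0.4 -0.3] w 1.001 q [-0.8   0.22  0.34  1.94 -0.09  0.99  0.08]
```

>>> drive_tool:
  slide:
    - [10, -47, 0]
    - [20, -94, 0]
    - [29, -140, 0]
    - [39, -187, 0]
    - [49, -233, 0]
    - [58, -280, 0]
    - [68, -326, 0]
    - [78, -373, 0]
    - [87, -420, 0]
    - [96.3, -464.5, 0]
  turn:
    - [0, 0, -0.075]
    - [0, 0, -0.15]
    - [0, 0, -0.225]
    - [0, 0, -0.3]
    - [0, 0, -0.375]
    - [0, 0, -0.45]
    - [0, 0, -0.525]
    - [0, 0, -0.6]
    - [0, 0, -0.675]
    - [0, 0, -0.742]
  gripper: [0.5, 0.5, 0.5, 0.5, 0.5, 0.5, 0.5, 0.5, 0.5, 0.5]

```text
t: 2.5
eef_pos: [0.5772, -0.2681, 0.2319]
tool_rot: [0.702, 0.087, 0.701, -0.087]
contact_force: [0.4, -0.9, -0.2]
gripper_width: 0.502
```

```bash
python3 -c "
from meas import *
tool()
c=cam('scene');crop(c,190,140,150,150,4,'a1.png')"
```

```text
t 2.5 tcp [ 577.2 -268.1  231.9] jaw [ 0.97  -0.244  0.001] yaw -14.14 fwd [ 0.0015 -0.     -1.    ] F [ 0.4 -0.9 -0.2] w 0.502 q [-0.13  0.47  0.65  1.69 -0.32  1.09  0.37]
```

View pics/a1.png

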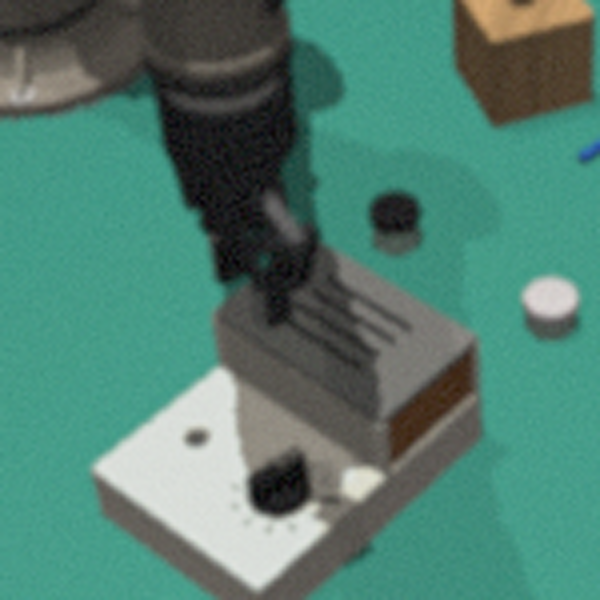

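The gripper is above the hood and the dial, and the dial is clear below it. I'll descend.

>>> drive_tool:
  slide:
    - [0, 1, -35]
    - [0, 1.5, -70]
    - [0, 1.5, -105]
    - [0, 1.5, -130]
    - [0, 1.5, -148]
    - [0, 1.5, -158]
    - [0, 1.5, -165]
    - [0, 1.5, -169]
    - [0, 1.5, -169]
  turn:
    - [0, 0, 0]
    - [0, 0, 0]
    - [0, 0, 0]
    - [0, 0, 0]
    - [0, 0, 0]
    - [0, 0, 0]
    - [0, 0, 0]
    - [0, 0, 0]
    - [0, 0, 0]
  gripper: [0.5, 0.5, 0.5, 0.5, 0.5, 0.5, 0.5, 0.5, 0.5]

```text
t: 3.45
eef_pos: [0.5767, -0.2755, 0.0637]
tool_rot: [0.703, 0.088, 0.7, -0.093]
contact_force: [0.5, 0.2, 0.3]
gripper_width: 0.5
```

```bash
python3 -c "
from meas import *
tool()
c=cam('scene');crop(c,190,180,130,120,5,'a2.png')"
```

```text
t 3.45 tcp [ 576.7 -275.5   63.7] jaw [ 0.967 -0.255  0.005] yaw -14.76 fwd [ 0.003  -0.0071 -1.    ] F [0.5 0.2 0.3] w 0.5 q [-0.03  0.67  0.54  1.8  -0.46  0.79  0.47]
```

View pics/a2.png

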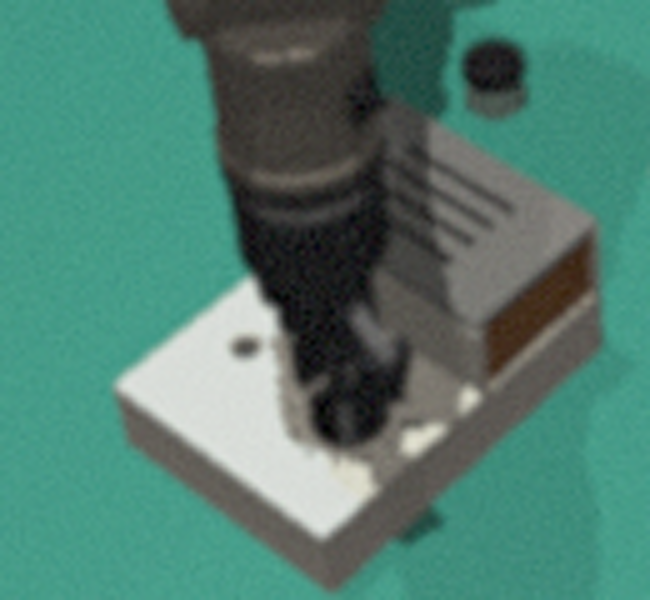

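Y drifted by 9 mm during the descent, with no contact force. I'll correct it before closing.

>>> drive_tool:
  slide:
    - [0, 5, 0]
    - [0.3, 9.5, 0]
    - [0.3, 9.5, 0]
    - [0.3, 9.5, 0]
  turn:
    - [0, 0, 0]
    - [-0.007, -0.003, 0.013]
    - [-0.007, -0.003, 0.013]
    - [-0.007, -0.003, 0.013]
  gripper: [0.5, 0.5, 0.5, 0.5]

```text
t: 3.9
eef_pos: [0.5774, -0.2655, 0.0643]
tool_rot: [0.705, 0.081, 0.699, -0.091]
contact_force: [0.1, 0.3, 0.3]
gripper_width: 0.5
```

```bash
python3 -c "
from meas import *
tool()"
```

```text
t 3.9 tcp [ 577.4 -265.5   64.3] jaw [ 0.97  -0.241  0.01 ] yaw -13.96 fwd [ 0.007  -0.0141 -0.9999] F [0.1 0.3 0.3] w 0.5 q [-0.05  0.66  0.54  1.82 -0.45  0.77  0.47]
```

>>> drive_tool:
  slide:
    - [0, -0.5, -2]
    - [0, -0.5, -2]
    - [0, -0.5, -2]
    - [0, -0.5, -2]
    - [0, -0.5, -2]
    - [0, -0.5, -2]
    - [0, -0.5, -2]
  turn:
    - [0.014, 0.007, 0]
    - [0.014, 0.007, 0]
    - [0.014, 0.007, 0]
    - [0.014, 0.007, 0]
    - [0.014, 0.007, 0]
    - [0.014, 0.007, 0]
    - [0.014, 0.007, 0]
  gripper: [0.5, 0.3, 0.1, 0, 0, 0, 0]
  squeeze: 40

```text
t: 4.6
eef_pos: [0.5772, -0.2664, 0.0624]
tool_rot: [0.702, 0.086, 0.702, -0.086]
contact_force: [-0.6, -1.5, 0.3]
gripper_width: 0.129
```

```bash
python3 -c "
from meas import *
tool()"
```

```text
t 4.6 tcp [ 577.2 -266.4   62.4] jaw [ 0.97  -0.242  0.   ] yaw -13.98 fwd [-1.e-04 -6.e-04 -1.e+00] F [-0.6 -1.5  0.3] w 0.129 q [-0.04  0.67  0.53  1.81 -0.46  0.79  0.48]
```

>>> drive_tool:
  slide:
    - [0, 0, 0]
    - [0, 0, 0]
    - [0, 0, 0]
    - [0, 0, 0]
    - [0, 0, 0]
    - [0, 0, 0]
    - [0, 0, 0]
    - [0, 0, 0]
    - [0, 0, 0]
    - [0, 0, 0]
  turn:
    - [0, 0, -0.1]
    - [0, 0, -0.2]
    - [0, 0, -0.3]
    - [0, 0, -0.4]
    - [0, 0, -0.5]
    - [0, 0, -0.6]
    - [0, 0, -0.7]
    - [0, 0, -0.803]
    - [0, 0, -0.803]
    - [0, 0, -0.803]
  gripper: [0, 0, 0, 0, 0, 0, 0, 0, 0, 0]

```text
t: 5.6
eef_pos: [0.5785, -0.2674, 0.0624]
tool_rot: [0.614, 0.353, 0.611, -0.354]
contact_force: [3.1, -4.4, -4.0]
gripper_width: 0.127
```

```bash
python3 -c "
from meas import *
o,_=tool();print(o['torque'])"
```

```text
t 5.6 tcp [ 578.5 -267.4   62.4] jaw [ 0.501 -0.866  0.004] yaw -59.96 fwd [ 0.0018 -0.0031 -1.    ] F [ 3.1 -4.4 -4. ] w 0.127 q [-0.17  0.74  0.73  1.81 -0.64  0.84 -0.17]
[-0.96137257 -0.72573389 -0.05987871]
```

>>> drive_tool:
  slide:
    - [0, 0, 0]
    - [0, 0, 0]
    - [0, 0, 0]
    - [0, 0, 15]
    - [0, 0, 45]
    - [0, 0, 90]
    - [0, 0, 130]
    - [0, 40, 168]
    - [0, 85, 168]
    - [0, 130, 168]
  turn:
    - [0, 0, 0]
    - [0, 0, 0]
    - [0, 0, 0]
    - [0, 0, 0]
    - [0, 0, 0]
    - [0, 0, 0]
    - [0, 0, 0]
    - [0, 0, 0.1]
    - [0, 0, 0.2]
    - [0, 0, 0.3]
  gripper: [0.3, 0.4, 0.4, 0.4, 0.4, 0.4, 0.4, 0.6, 0.8, 0.8]

```text
t: 6.6
eef_pos: [0.5791, -0.1366, 0.2333]
tool_rot: [0.661, 0.257, 0.656, -0.257]
contact_force: [0.3, 1.0, -1.0]
gripper_width: 0.802
```

>>> drive_tool:
  slide:
    - [0, 45, 0]
    - [0, 90, 0]
    - [0, 135, 0]
    - [0, 180, 0]
  turn:
    - [0, 0, 0.1]
    - [0, 0, 0.2]
    - [0, 0, 0.3]
    - [0, 0, 0.4]
  gripper: [0.8, 0.8, 0.8, 0.8]

```text
t: 7.0
eef_pos: [0.5788, 0.0449, 0.2346]
tool_rot: [0.7, 0.121, 0.694, -0.119]
contact_force: [0.8, -0.1, 0.3]
gripper_width: 0.803
```

```bash
python3 -c "
from meas import *
tool()
c=cam('top');crop(c,355,160,90,70,8,'b1.png')
c=cam('scene');crop(c,205,190,115,110,5,'b2.png')"
```

```text
t 7.0 tcp [578.8  44.9 234.6] jaw [ 0.943 -0.334  0.007] yaw -19.5 fwd [ 0.0081  0.0014 -1.    ] F [ 0.8 -0.1  0.3] w 0.803 q [-0.76  0.38  0.75  1.83 -0.3   1.04 -0.24]
```

View pics/b1.png

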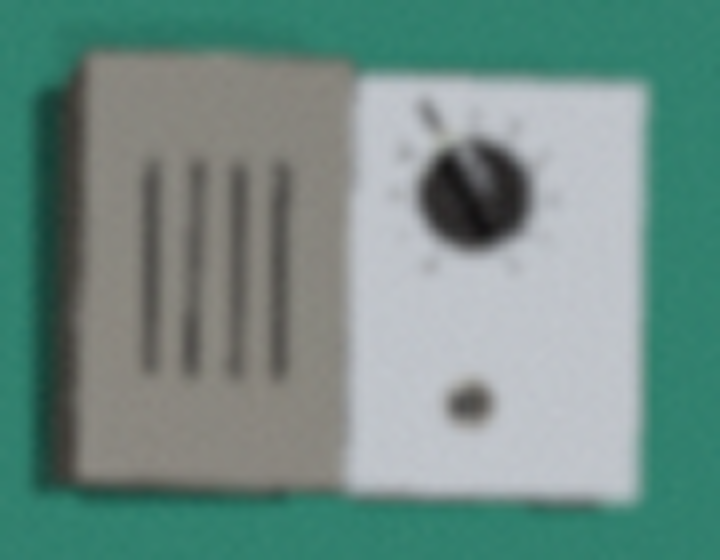

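View pics/b2.png

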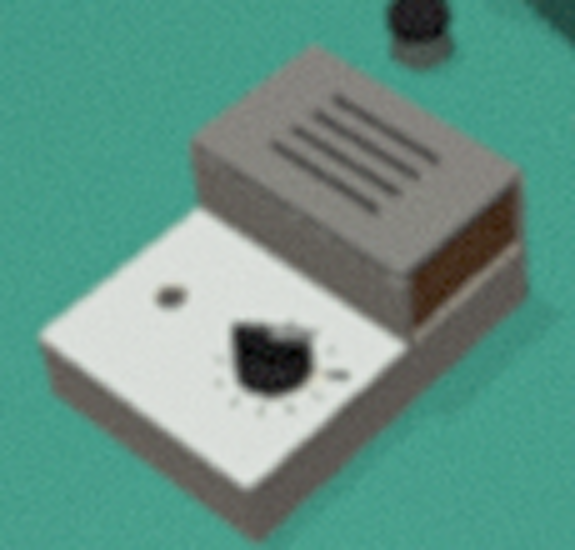

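Run:
```python
from meas import *
acc=[]
for i in range(4): acc.append(cam("top")["color"].astype(float).max(2))
V=np.mean(acc,0); c=cam("top")
np.set_printoptions(linewidth=200)
print(V[170:194,404:424].astype(int))
p=proj(c,(.5768,-.2667,.079)); print(p, proj(c,(.5768,-.2667,.05)))
for a in(140,150,160):
    r=np.radians(a);d=np.array([-np.cos(r),np.sin(r),0])
    print(a,[np.round(proj(c,np.array([.5768,-.2667,.079])+d*k),1).tolist() for k in(.005,.01,.02)],np.round(proj(c,np.array([.5768,-.2667,.05])+d*.033),1))
```

```text
[[189 189 189 187 186 187 187 187 187 183 178 176 175 175 175 175 174 173 168 166]
 [202 201 200 194 191 198 201 202 200 200 197 196 196 196 197 197 197 195 194 193]
 [201 201 194 178 173 189 201 202 202 200 200 201 201 201 202 202 202 202 202 201]
 [202 201 190 162 146 170 195 201 201 196 193 198 201 203 200 200 201 202 202 202]
 [202 200 194 169 138 152 185 200 200 190 185 194 201 202 197 195 199 201 202 200]
 [202 201 200 184 153 143 170 192 196 190 184 191 199 199 192 184 194 200 201 201]
 [201 201 201 195 177 157 165 183 186 175 169 175 187 192 187 182 193 201 202 202]
 [197 193 196 198 191 175 165 164 160 143 125 131 150 165 177 187 198 202 202 200]
 [190 179 185 195 187 161 134 120 127 124  95  79  92 114 142 174 193 199 197 196]
 [189 174 179 186 166 122  81  69 102 122  98  63  52  63  97 141 175 188 187 190]
 [197 190 188 175 138  82  40  40  77 105 103  80  52  44  61  98 141 170 181 192]
 [201 200 188 156 106  59  29  28  50  83 102  95  65  43  44  66 109 153 184 198]
 [199 197 178 130  77  48  35  27  33  64  92  94  70  45  42  50  87 144 186 200]
 [190 189 171 116  63
[... 449 characters left out ...]
45  60  90 134 176 192 198]
 [199 195 197 194 174 136  96  70  56  47  38  36  51  76 103 133 162 185 190 193]
 [200 198 200 200 193 174 146 121  97  81  76  82 102 129 155 177 190 196 194 193]
 [201 201 200 201 195 189 183 171 151 137 136 141 156 173 183 193 201 200 200 198]
 [201 201 201 194 185 185 194 196 189 185 185 186 191 194 189 191 197 202 202 201]
 [201 201 200 192 181 185 196 201 200 201 201 201 201 199 192 189 196 201 202 200]]
[415.15722201 183.47146335] [413.48630066 184.2052142 ]
140 [[414.1, 182.2], [413.1, 180.9], [411.0, 178.3]] [406.7 175.9]
150 [[414.3, 182.0], [413.5, 180.6], [411.9, 177.7]] [408.3 174.8]
160 [[414.6, 181.9], [414.1, 180.3], [413.0, 177.2]] [410.  174.1]
```

The pointer line runs at about 26–28° in the image, against about 27° for the long mark, and it lies on the predicted 150° line. The dial is set. Next I'll refine the stylus position.

Run:
```python
from meas import *
for n,(d,r) in {"top":((249,178),9),"scene":((367,150),8)}.items():
    c=cam(n);V=c["color"].astype(int)
    sat=V.max(2)-V.min(2)
    u,v=d
    m=(sat<45)&(V.max(2)>(150 if n=='top' else 0))
    mm,st,ce=blob(c,m,u,v,r if n=="top" else 22); print(n,st,ce)
    ys,xs=np.nonzero(mm)
    if n=="scene":
        for y in range(st[1],st[1]+st[3]): print(y,xs[ys==y].min(),xs[ys==y].max(), V[y,xs[ys==y]].max(1).tolist())
    else:
        print(V.max(2)[170:188,243:260])
        print(sat[170:188,243:260])
c=cam("top");t=(248.7,177.7);k=(251.3,179.5)
print(plane(c,*t,.136),plane(c,*k,.076))
```

```text
top [246 175  11  10  48] [250.91666667 178.6875    ]
[[145 175 185 185 184 183 181 177 176 176 179 176 171 158 145 132 123]
 [156 180 184 184 182 180 177 175 178 179 180 180 176 170 161 159 152]
 [167 183 185 182 179 175 176 177 177 180 176 174 169 167 165 168 168]
 [175 181 181 177 176 176 174 175 171 171 169 167 167 165 168 168 173]
 [176 181 178 175 178 175 171 168 163 159 161 164 166 169 172 176 175]
 [177 177 178 178 182 183 176 169 159 160 163 164 166 171 173 176 178]
 [177 177 179 183 187 188 186 171 158 158 166 166 162 172 178 177 179]
 [177 181 184 185 190 196 198 182 153 142 157 164 158 167 177 180 175]
 [183 180 180 182 191 200 201 185 148 114 130 155 159 160 172 175 172]
 [180 176 174 176 182 192 191 172 134  93 105 145 158 154 163 170 166]
 [174 169 166 168 166 167 165 141 102  78 103 149 158 151 156 163 163]
 [169 166 164 160 150 138 122  99  79  90 123 156 162 157 158 163 162]
 [166 166 166 166 158 141 124 109 107 127 148 157 158 159 162 163 165]
 [166 168 171 172 172 164 149 141 141 157 160 156 155 159 165 166 168]
 [168 171 176 178 176 176 167 160 160 162 160 157 15
[... 1913 characters left out ...]
]
138 345 381 [27, 41, 39, 27, 45, 92, 81, 63, 62, 58, 60, 60, 60, 56, 54, 59]
139 345 385 [29, 36, 25, 25, 46, 93, 80, 62, 53, 54, 60, 62, 61, 47, 60, 67]
140 345 387 [32, 33, 32, 27, 46, 88, 64, 57, 53, 55, 62, 61, 57]
141 345 388 [26, 26, 29, 25, 46, 103, 88, 63, 54, 57, 60, 62, 54, 57]
142 345 389 [30, 34, 33, 30, 48, 91, 77, 66, 53, 54, 61, 54, 54, 59, 54]
143 345 387 [35, 31, 31, 20, 49, 93, 76, 58, 59, 55, 62]
144 345 389 [26, 32, 29, 27, 52, 86, 77, 65, 56, 53]
145 345 389 [32, 30, 34, 32, 64, 84, 70]
146 345 349 [36, 21, 28, 39, 66]
147 345 349 [28, 37, 33, 41, 71]
148 345 348 [34, 45, 52, 68]
149 345 346 [64, 84]
[0.57791424 0.22767176 0.136     ] [0.57779844 0.22846555 0.076     ]
```

>>> drive_tool:
  slide:
    - [0, 45, 0]
    - [0, 90, 0]
    - [-0.5, 135, -10]
    - [-0.8, 183, -30]
    - [-0.8, 183, -60]
    - [-0.8, 183, -78]
    - [-0.8, 183, -78]
  turn:
    - [0, 0, 0]
    - [0, 0, 0]
    - [0, 0, 0]
    - [0, 0.008, 0]
    - [0, 0.008, 0]
    - [0, 0.008, 0]
    - [0, 0.008, 0]
  gripper: [0.8, 0.8, 0.8, 0.8, 0.8, 0.8, 0.8]

```text
t: 8.2
eef_pos: [0.5766, 0.2239, 0.1528]
tool_rot: [0.695, 0.121, 0.698, -0.123]
contact_force: [0.7, -0.4, -0.5]
gripper_width: 0.799
```

```bash
python3 -c "
from meas import *
tool()"
```

```text
t 8.2 tcp [576.6 223.9 152.8] jaw [ 0.94  -0.34  -0.004] yaw -19.89 fwd [-0.0054 -0.0026 -1.    ] F [ 0.7 -0.4 -0.5] w 0.799 q [-0.94  0.54  0.65  1.8  -0.4   0.94 -0.47]
```

>>> drive_tool:
  slide:
    - [1.4, 4.1, -10]
    - [1.4, 4.1, -25]
    - [1.4, 4.1, -40]
    - [1.4, 4.1, -50]
    - [1.4, 4.1, -58]
    - [1.4, 4.1, -63]
    - [1.4, 4.1, -63]
  turn:
    - [0.003, -0.005, 0]
    - [0.003, -0.005, 0]
    - [0.003, -0.005, 0]
    - [0.003, -0.005, 0]
    - [0.003, -0.005, 0]
    - [0.003, -0.005, 0]
    - [0.003, -0.005, 0]
  gripper: [0.8, 0.8, 0.8, 0.8, 0.8, 0.8, 0.8]

```text
t: 8.9
eef_pos: [0.5777, 0.2278, 0.0891]
tool_rot: [0.696, 0.122, 0.697, -0.122]
contact_force: [-0.1, -0.2, 0.4]
gripper_width: 0.802
```

```bash
python3 -c "
from meas import *
tool()
c=cam('scene');crop(c,310,100,110,100,6,'c1.png')"
```

```text
t 8.9 tcp [577.7 227.8  89.1] jaw [ 0.94  -0.34  -0.001] yaw -19.9 fwd [-1.2e-03 -1.0e-04 -1.0e+00] F [-0.1 -0.2  0.4] w 0.802 q [-0.9   0.62  0.59  1.83 -0.46  0.83 -0.42]
```

View pics/c1.png

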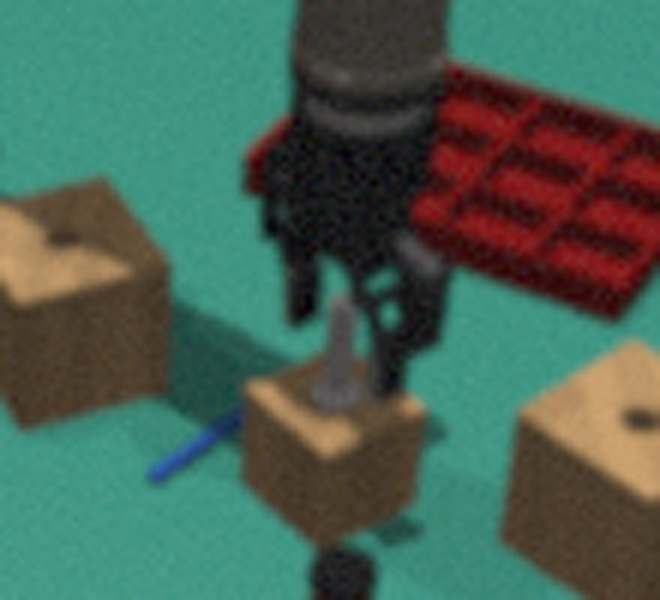

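Perfectly vertical, and the handle stands between the fingers. I'll close.

>>> drive_tool:
  slide:
    - [0, 0, 0]
    - [0, 0, 0]
    - [0, 0, 0]
    - [0, 0, 0]
    - [0, 0, 0]
    - [0, 0, 0]
  turn:
    - [0, 0, 0]
    - [0, 0, 0]
    - [0, 0, 0]
    - [0, 0, 0]
    - [0, 0, 0]
    - [0, 0, 0]
  gripper: [0.5, 0.2, 0, 0, 0, 0]
  squeeze: 60

```text
t: 9.55
eef_pos: [0.5782, 0.228, 0.0899]
tool_rot: [0.696, 0.122, 0.697, -0.122]
contact_force: [-1.1, -0.3, 1.8]
gripper_width: 0.17
```

```bash
python3 -c "
from meas import *
tool()"
```

```text
t 9.55 tcp [578.2 228.   89.9] jaw [ 0.94 -0.34 -0.  ] yaw -19.89 fwd [-2.e-04  6.e-04 -1.e+00] F [-1.1 -0.3  1.8] w 0.17 q [-0.9   0.62  0.6   1.83 -0.46  0.83 -0.42]
```

>>> drive_tool:
  slide:
    - [0, 0, 8]
    - [0, 0, 18]
    - [0, 0, 30]
    - [0, 0, 42]
    - [0, 0, 55]
    - [0, 0, 70]
    - [0, 0, 95]
    - [0, 0, 120]
    - [0, 0, 145]
    - [0, 0, 145]
  turn:
    - [0, 0, 0]
    - [0, 0, 0]
    - [0, 0, 0]
    - [0, 0, 0]
    - [0, 0, 0]
    - [0, 0, 0]
    - [0, 0, 0]
    - [0, 0, 0]
    - [0, 0, 0]
    - [0, 0, 0]
  gripper: [0, 0, 0, 0, 0, 0, 0, 0, 0, 0]

```text
t: 10.55
eef_pos: [0.5804, 0.2283, 0.2395]
tool_rot: [0.698, 0.124, 0.695, -0.121]
contact_force: [0.3, 0.0, -0.0]
gripper_width: 0.172
```

```bash
python3 -c "
from meas import *
tool()
c=cam('scene');crop(c,310,80,110,110,5,'d1.png')"
```

```text
t 10.55 tcp [580.4 228.3 239.5] jaw [ 0.94  -0.341  0.004] yaw -19.92 fwd [ 0.0059  0.0038 -1.    ] F [ 0.3  0.  -0. ] w 0.172 q [-0.99  0.45  0.71  1.72 -0.33  1.09 -0.53]
```

View pics/d1.png

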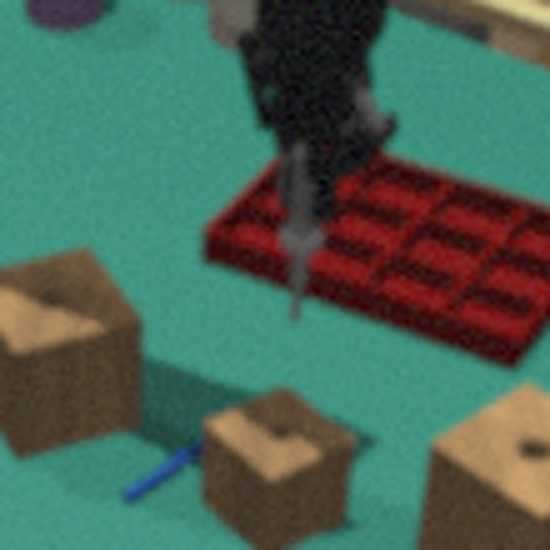

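>>> drive_tool:
  slide:
    - [-8, -45, 0]
    - [-16, -90, 0]
    - [-24, -135, 0]
    - [-32, -180, 0]
    - [-40, -225, 0]
    - [-48, -270, 0]
    - [-56, -315, 0]
    - [-64, -360, 0]
    - [-72, -405, 0]
    - [-80, -450, 0]
  turn:
    - [0, 0, 0]
    - [0, 0, 0]
    - [0, 0, 0]
    - [0, 0, 0]
    - [0, 0, 0]
    - [0, 0, 0]
    - [0, 0, 0]
    - [0, 0, 0]
    - [-0.004, 0.006, 0]
    - [-0.004, 0.006, 0]
  gripper: [0, 0, 0, 0, 0, 0, 0, 0, 0, 0]

```text
t: 11.6
eef_pos: [0.4983, -0.223, 0.2369]
tool_rot: [0.695, 0.122, 0.698, -0.122]
contact_force: [0.6, 0.5, -1.0]
gripper_width: 0.17
```

```bash
python3 -c "
from meas import *
tool()"
```

```text
t 11.6 tcp [ 498.3 -223.   236.9] jaw [ 0.94  -0.34  -0.003] yaw -19.87 fwd [-3.9e-03 -7.0e-04 -1.0e+00] F [ 0.6  0.5 -1. ] w 0.17 q [-0.36  0.34  0.84  1.9  -0.29  1.04  0.25]
```

>>> drive_tool:
  slide:
    - [-1.5, -30, 0]
    - [-1.5, -43.7, -5]
    - [-1.5, -43.7, -35]
    - [-1.5, -43.7, -60]
    - [-1.5, -43.7, -80]
    - [-1.5, -43.7, -92]
    - [-1.5, -43.7, -92]
    - [-1.5, -43.7, -92]
  turn:
    - [0, -0.004, 0]
    - [0, -0.004, 0]
    - [0, -0.004, 0]
    - [0, -0.004, 0]
    - [0, -0.004, 0]
    - [0, -0.004, 0]
    - [0, -0.004, 0]
    - [0, -0.004, 0]
  gripper: [0, 0, 0, 0, 0, 0, 0, 0]

```text
t: 12.4
eef_pos: [0.4969, -0.2669, 0.1453]
tool_rot: [0.697, 0.122, 0.696, -0.122]
contact_force: [0.3, 0.3, -0.3]
gripper_width: 0.171
```

```bash
python3 -c "
from meas import *
tool()
c=cam('scene');crop(c,190,180,110,110,5,'e1.png');print(proj(c,(.4968,-.2667,.067)),proj(c,(.4968,-.2667,.05)))
c=cam('top');crop(c,380,180,60,50,10,'e2.png')"
```

```text
t 12.4 tcp [ 496.9 -266.9  145.3] jaw [ 0.94 -0.34  0.  ] yaw -19.88 fwd [ 1.e-04 -1.e-03 -1.e+00] F [ 0.3  0.3 -0.3] w 0.171 q [-0.19  0.49  0.75  1.94 -0.43  0.87  0.44]
[238.00638501 244.84366225] [238.75079382 248.91637878]
```

View pics/e1.png

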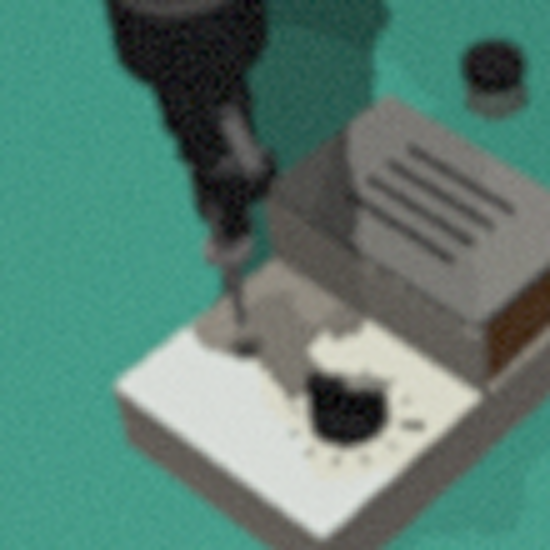

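The tip hangs right over the well, at scene (238,245) with the well at (239,249). I'll go down carefully.

>>> drive_tool:
  slide:
    - [0, 0, -8]
    - [0, 0, -14]
    - [0, 0, -19]
    - [0, 0, -22]
    - [0, 0, -22]
  turn:
    - [0, 0, 0]
    - [0, 0, 0]
    - [0, 0, 0]
    - [0, 0, 0]
    - [0, 0, 0]
  gripper: [0, 0, 0, 0, 0]

```text
t: 13.0
eef_pos: [0.4971, -0.2669, 0.1234]
tool_rot: [0.697, 0.122, 0.696, -0.122]
contact_force: [0.1, 0.4, -0.6]
gripper_width: 0.171
```

>>> drive_tool:
  slide:
    - [0, 0, -2]
    - [0, 0, -4]
    - [0, 0, -6]
    - [0, 0, -6]
  turn:
    - [0, 0, 0]
    - [0, 0, 0]
    - [0, 0, 0]
    - [0, 0, 0]
  gripper: [0, 0, 0, 0]

```text
t: 13.4
eef_pos: [0.4972, -0.267, 0.1174]
tool_rot: [0.697, 0.122, 0.696, -0.122]
contact_force: [-0.8, 0.9, 2.3]
gripper_width: 0.171
```

```bash
python3 -c "
from meas import *
tool()"
```

```text
t 13.4 tcp [ 497.2 -267.   117.4] jaw [ 0.94  -0.34   0.001] yaw -19.88 fwd [ 9.0e-04 -1.1e-03 -1.0e+00] F [-0.8  0.9  2.3] w 0.171 q [-0.16  0.53  0.72  1.96 -0.47  0.82  0.47]
```

The button is compressing at 2.3 N, with the tip about 10.5 mm below the panel. I'll press to the stop.

>>> drive_tool:
  slide:
    - [0, 0, -1]
    - [0, 0, -2]
    - [0, 0, -3]
    - [0, 0, -3]
    - [0, 0, -3]
  turn:
    - [0, 0, 0]
    - [0, 0, 0]
    - [0, 0, 0]
    - [0, 0, 0]
    - [0, 0, 0]
  gripper: [0, 0, 0, 0, 0]

```text
t: 13.9
eef_pos: [0.4973, -0.2671, 0.1147]
tool_rot: [0.697, 0.122, 0.696, -0.122]
contact_force: [-1.1, 0.1, 5.1]
gripper_width: 0.171
```

```bash
python3 -c "
from meas import *
tool()"
```

```text
t 13.9 tcp [ 497.3 -267.1  114.7] jaw [ 0.94  -0.34   0.002] yaw -19.88 fwd [ 0.0013 -0.001  -1.    ] F [-1.1  0.1  5.1] w 0.171 q [-0.16  0.53  0.71  1.96 -0.47  0.82  0.48]
```

>>> drive_tool:
  slide:
    - [0, 0, -1]
    - [0, 0, -1.5]
    - [0, 0, -1.5]
  turn:
    - [0, 0, 0]
    - [0, 0, 0]
    - [0, 0, 0]
  gripper: [0, 0, 0]

```text
t: 14.2
eef_pos: [0.4975, -0.2675, 0.1143]
tool_rot: [0.697, 0.122, 0.696, -0.122]
contact_force: [-2.4, 1.2, 14.5]
gripper_width: 0.171
```

```bash
python3 -c "
from meas import *
tool()"
```

```text
t 14.2 tcp [ 497.5 -267.5  114.3] jaw [ 0.94  -0.34   0.002] yaw -19.9 fwd [ 2.2e-03 -6.0e-04 -1.0e+00] F [-2.4  1.2 14.5] w 0.171 q [-0.15  0.53  0.71  1.96 -0.47  0.82  0.48]
```

The force jumped to 14.5 N while the travel stalled at the expected depth. The button is hard on its stop, so it's fully down. I'll raise.

>>> drive_tool:
  slide:
    - [0, 0, 3]
    - [0, 0, 8]
    - [0, 0, 15]
    - [0, 0, 25]
    - [0, 0, 50]
    - [0, 0, 80]
    - [0, 0, 110]
    - [0, 0, 125]
    - [0, 0, 125]
  turn:
    - [0, 0, 0]
    - [0, 0, 0]
    - [0, 0, 0]
    - [0, 0, 0]
    - [0, 0, 0]
    - [0, 0, 0]
    - [0, 0, 0]
    - [0, 0, 0]
    - [0, 0, 0]
  gripper: [0, 0, 0, 0, 0, 0, 0, 0, 0]

```text
t: 15.1
eef_pos: [0.4987, -0.2681, 0.2414]
tool_rot: [0.699, 0.122, 0.694, -0.122]
contact_force: [-0.3, -0.6, -1.1]
gripper_width: 0.173
```

>>> drive_tool:
  slide:
    - [8, 45, 0]
    - [16, 90, 0]
    - [24, 135, 0]
    - [32, 180, 0]
    - [40, 225, 0]
    - [48, 270, 0]
    - [56, 315, 0]
    - [64, 360, 0]
    - [72, 405, 0]
    - [80, 450, 0]
  turn:
    - [0, 0, 0]
    - [0, 0, 0]
    - [0, 0, 0]
    - [0, 0, 0]
    - [0, 0, 0]
    - [0, 0, 0]
    - [0, 0, 0]
    - [0, 0, 0]
    - [0, 0, 0]
    - [0, 0, 0]
  gripper: [0, 0, 0, 0, 0, 0, 0, 0, 0, 0]

```text
t: 16.1
eef_pos: [0.5778, 0.1838, 0.2395]
tool_rot: [0.698, 0.121, 0.695, -0.123]
contact_force: [0.2, 0.0, -0.5]
gripper_width: 0.169
```

```bash
python3 -c "
from meas import *
tool()
c=cam('scene');crop(c,205,190,115,110,5,'f1.png')
c=cam('top');crop(c,355,160,90,70,8,'f2.png')"
```

```text
t 16.1 tcp [577.8 183.8 239.5] jaw [ 0.941 -0.34   0.005] yaw -19.86 fwd [ 0.004  -0.0025 -1.    ] F [ 0.2  0.  -0.5] w 0.169 q [-0.96  0.43  0.74  1.76 -0.32  1.08 -0.46]
```

View pics/f2.png

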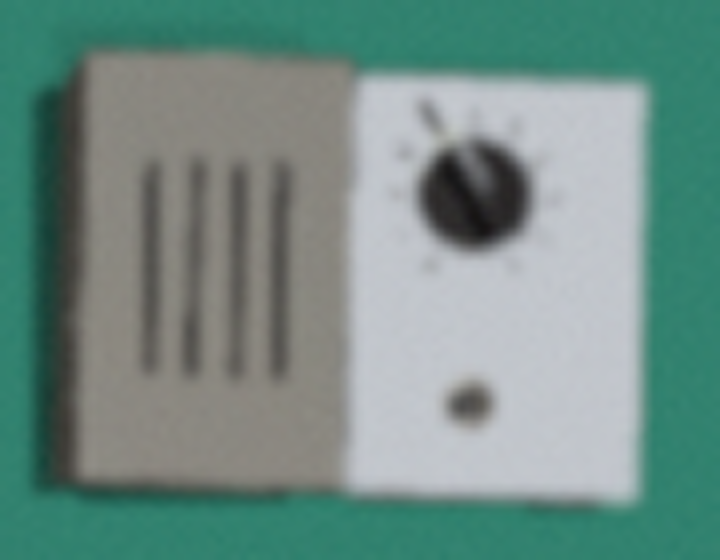

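The dial still points at the long mark and the button is back up. I'll go over the stand.

>>> drive_tool:
  slide:
    - [0.4, 30, 0]
    - [0.4, 44.2, -20]
    - [0.4, 44.2, -45]
    - [0.4, 44.2, -65]
    - [0.4, 44.2, -78]
    - [0.4, 44.2, -78]
    - [0.4, 44.2, -78]
  turn:
    - [0.0025, 0.004, 0]
    - [0.0025, 0.004, 0]
    - [0.0025, 0.004, 0]
    - [0.0025, 0.004, 0]
    - [0.0025, 0.004, 0]
    - [0.0025, 0.004, 0]
    - [0.0025, 0.004, 0]
  gripper: [0, 0, 0, 0, 0, 0, 0]

```text
t: 16.9
eef_pos: [0.5781, 0.2348, 0.1606]
tool_rot: [0.697, 0.119, 0.697, -0.118]
contact_force: [-0.1, -0.4, -0.6]
gripper_width: 0.168
```

```bash
python3 -c "
from meas import *
tool()
c=cam('scene');crop(c,320,100,90,100,6,'g1.png')"
```

```text
t 16.9 tcp [578.1 234.8 160.6] jaw [ 0.944 -0.33  -0.001] yaw -19.26 fwd [-5.0e-04  1.9e-03 -1.0e+00] F [-0.1 -0.4 -0.6] w 0.168 q [-0.96  0.54  0.67  1.78 -0.4   0.95 -0.46]
```

View pics/g1.png

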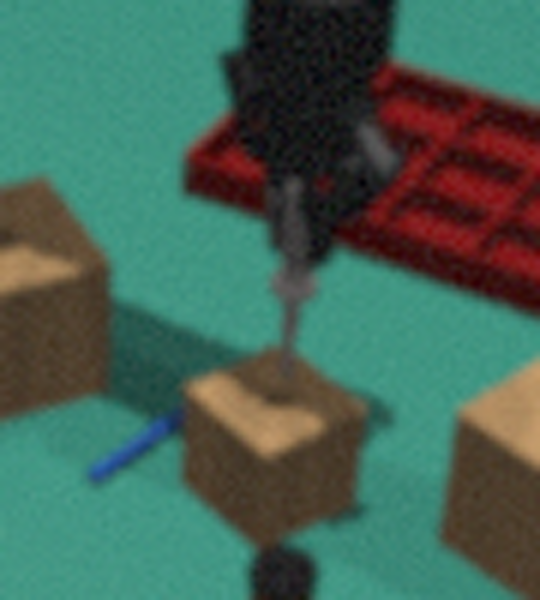

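>>> drive_tool:
  slide:
    - [0.1, -4, 0]
    - [0.1, -6.8, 0]
    - [0.1, -6.8, 0]
    - [0.1, -6.8, 0]
  turn:
    - [0, 0, 0]
    - [0, 0, 0]
    - [0, 0, 0]
    - [0, 0, 0]
  gripper: [0, 0, 0, 0]

```text
t: 17.35
eef_pos: [0.5788, 0.2281, 0.1617]
tool_rot: [0.697, 0.119, 0.697, -0.117]
contact_force: [0.1, 0.3, -0.4]
gripper_width: 0.174
```

```bash
python3 -c "
from meas import *
tool()"
```

```text
t 17.35 tcp [578.8 228.1 161.7] jaw [ 0.944 -0.33   0.   ] yaw -19.27 fwd [ 0.0011  0.0031 -1.    ] F [ 0.1  0.3 -0.4] w 0.174 q [-0.96  0.54  0.67  1.79 -0.4   0.95 -0.45]
```

>>> drive_tool:
  slide:
    - [-0.5, 0, -6]
    - [-0.5, 0, -13]
    - [-0.5, 0, -20]
    - [-0.5, 0, -28]
    - [-0.5, 0, -36]
    - [-0.5, 0, -44]
    - [-0.5, 0, -52]
    - [-0.5, 0, -60]
    - [-0.5, 0, -66]
    - [-0.5, 0, -66]
  turn:
    - [-0.003, 0.001, 0]
    - [-0.003, 0.001, 0]
    - [-0.003, 0.001, 0]
    - [-0.003, 0.001, 0]
    - [-0.003, 0.001, 0]
    - [-0.003, 0.001, 0]
    - [-0.003, 0.001, 0]
    - [-0.003, 0.001, 0]
    - [-0.003, 0.001, 0]
    - [-0.003, 0.001, 0]
  gripper: [0, 0, 0, 0, 0, 0, 0, 0, 0, 0]

```text
t: 18.35
eef_pos: [0.5777, 0.2279, 0.0946]
tool_rot: [0.697, 0.118, 0.698, -0.119]
contact_force: [0.2, 0.2, -0.1]
gripper_width: 0.17
```

```bash
python3 -c "
from meas import *
tool()"
```

```text
t 18.35 tcp [577.7 227.9  94.6] jaw [ 0.944 -0.33  -0.001] yaw -19.27 fwd [-1.3e-03 -7.0e-04 -1.0e+00] F [ 0.2  0.2 -0.1] w 0.17 q [-0.91  0.62  0.61  1.83 -0.47  0.84 -0.41]
```

>>> drive_tool:
  slide:
    - [0.4, 0, -2]
    - [0.4, 0, -4]
    - [0.4, 0, -5]
    - [0.4, 0, -5.5]
    - [0.4, 0, -5.5]
  turn:
    - [0.001, -0.001, 0]
    - [0.001, -0.001, 0]
    - [0.001, -0.001, 0]
    - [0.001, -0.001, 0]
    - [0.001, -0.001, 0]
  gripper: [0, 0, 0, 0, 0]

```text
t: 18.85
eef_pos: [0.5782, 0.2279, 0.0899]
tool_rot: [0.697, 0.119, 0.697, -0.118]
contact_force: [-2.7, -0.8, 3.9]
gripper_width: 0.173
```

```bash
python3 -c "
from meas import *
tool()"
```

```text
t 18.85 tcp [578.2 227.9  89.9] jaw [ 0.944 -0.33  -0.001] yaw -19.28 fwd [-3.e-04  1.e-03 -1.e+00] F [-2.7 -0.8  3.9] w 0.173 q [-0.91  0.63  0.61  1.83 -0.47  0.83 -0.4 ]
```

The collar has landed on the block, with 3.9 N at the original height of 89.9 mm. I'll release, rise and check.

>>> drive_tool:
  slide:
    - [0, 0, 0]
    - [0, 0, 0]
    - [0, 0, 0]
    - [0, 0, 0]
    - [0, 0, 0]
    - [0, 0, 10]
    - [0, 0, 30]
    - [0, 0, 60]
    - [0, 0, 100]
    - [0, 0, 140]
  turn:
    - [0, 0, 0]
    - [0, 0, 0]
    - [0, 0, 0]
    - [0, 0, 0]
    - [0, 0, 0]
    - [0, 0, 0]
    - [0, 0, 0]
    - [0, 0, 0]
    - [0, 0, 0]
    - [0, 0, 0]
  gripper: [0.3, 0.5, 0.7, 0.8, 0.8, 0.8, 0.8, 0.8, 0.8, 0.8]

```text
t: 19.85
eef_pos: [0.578, 0.2276, 0.2318]
tool_rot: [0.697, 0.119, 0.697, -0.118]
contact_force: [0.6, 0.8, 0.7]
gripper_width: 0.798
```

>>> drive_tool:
  slide:
    - [0, -45, 10]
    - [0, -90, 10]
    - [0, -135, 10]
    - [0, -180, 10]
    - [0, -190, 10]
  turn:
    - [0, 0, 0]
    - [0, 0, 0]
    - [0, 0, 0]
    - [0, 0, 0]
    - [0, 0, 0]
  gripper: [0.8, 0.8, 0.8, 0.8, 0.8]

```text
t: 20.35
eef_pos: [0.5775, 0.0305, 0.2433]
tool_rot: [0.697, 0.121, 0.696, -0.122]
contact_force: [-0.2, -0.2, -0.1]
gripper_width: 0.801
```

```bash
python3 -c "
from meas import *
tool()
s=cam('scene');t=cam('top')
cv2.imwrite('pics/h_s.png',s['color'][:,:,::-1]);cv2.imwrite('pics/h_t.png',t['color'][:,:,::-1])
crop(s,330,130,80,70,8,'h1.png');crop(t,225,155,60,50,10,'h2.png')
a=cv2.imread('pics/top0.png').astype(int);b=cv2.imread('pics/h_t.png').astype(int)
print([ (n,round(float(np.abs(a-b)[y:y+h,x:x+w].mean()),2)) for n,x,y,w,h in (('stylus',240,168,24,22),('brush',217,198,60,16),('jar',270,154,20,18),('scr',466,172,42,45),('jarw',314,170,22,20),('dye',318,134,16,14))])
"
```

```text
t 20.35 tcp [577.5  30.5 243.3] jaw [ 0.941 -0.339  0.001] yaw -19.81 fwd [ 9.e-04 -1.e-03 -1.e+00] F [-0.2 -0.2 -0.1] w 0.801 q [-0.76  0.38  0.78  1.82 -0.3   1.07 -0.21]
[('stylus', 2.51), ('brush', 1.29), ('jar', 4.61), ('scr', 1.09), ('jarw', 38.45), ('dye', 14.28)]
```

View pics/h1.png

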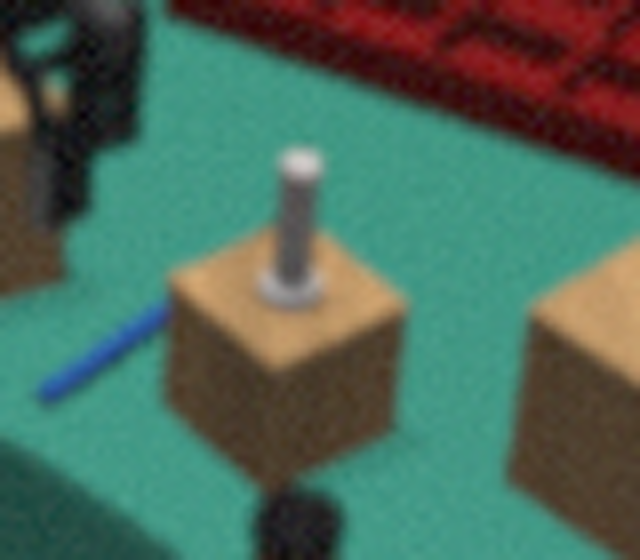

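View pics/h_t.png

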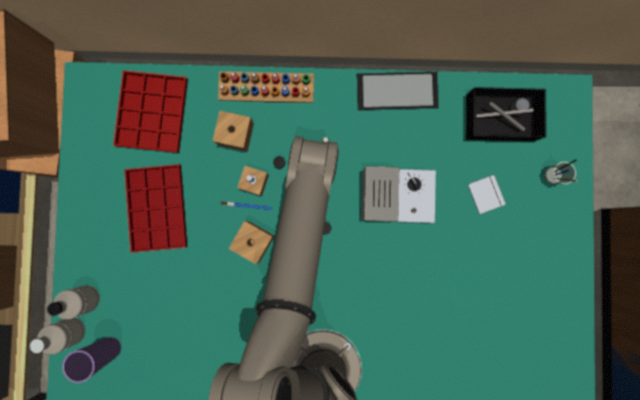

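View pics/h_s.png

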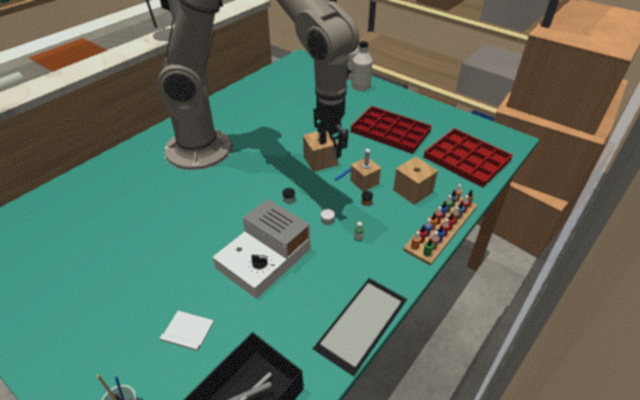

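The stylus stands upright, collar flat on the block, as before. In the scene view the white jar (327,216), the dye (359,231), the brush and the scraper are unmoved. The arm hides the white jar and dye in the top view, which explains their large difference numbers.

```bash
python3 -c "
from meas import *
print(bot.hand_in())"
```

```text
the job is handed in; nothing more can be done
None
```

I did the whole job in the order asked and handed it in at about 20 s of the 64 s allowed. No verdict was reported.

- **Dial:** I gripped the bar and turned it to 150°. In the top view the pointer lies in line with the long mark to within about 3°. It still looked the same after the button press.
- **Button:** I pressed it with the stylus tip until it hit its stop, with 14.5 N and no further travel at the expected depth. I then lifted straight out, and the button looked back up in the picture.
- **Stylus:** It is back in the smallest stand. The gripper let go at the same height it had picked it up from, and the picture shows the stylus upright with its collar flat on the block.
- **Bystanders:** They all appear where they started. The arm hid the white jar and the dye bottle in the last top view, so the before/after comparison there meant nothing. I checked those two by eye in the scene view only.

The tool drifted sideways by up to 9 mm during some moves. I corrected this before each grip and before putting the stylus back, with no contact force seen.

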